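# Load the mill jar onto the bottle roller

### The arm

A 7-joint arm with a two-finger parallel gripper is mounted at the origin on a cart in front of the work surface, level with it; the furniture and walls round the work are solid. World frame = base frame: x ahead of the robot, y to its left, z up, the work surface at z = 0. Lengths are in m, angles in rad, forces in N, time in s.
With the tool pointing down it reaches from about 0.4 to 0.85 m from the base axis. Payload 6.9 kg.
Tool frame: the origin (TCP) lies midway between the tips of the shut fingers; the grasp point (between the pads) lies 19 mm behind it; z points along the fingers, y is the direction in which the jaws open and shut (so a half turn about z gives the same grasp; the last joint's range is limited). The gripper opens to 85 mm and grips with 20 to 120 N. Pads are 22 mm wide; open, the fingers measure 114 mm over their backs; the gripper's body (76 mm by 85 mm) begins 54 mm behind the grasp point. The pads swing forward as they close: fully open they stand 13 mm farther back than shut.
Start: joints at [-1.179, 0.507, -0.238, 1.5, 0.126, 1.149, -0.155], TCP at [0.177, 0.599, 0.231] pointing down, gripper open.
Joint ranges: [-3.08, 3.08], [-0.24, 2.05], [-1.43, 1.35], [0, 2.5], [-1.52, 4.66], [0.17, 1.96], [-2.89, 2.89]. Speed limits (rad/s): [2.39, 2.39, 3.14, 3.14, 3.14, 3.14, 3.14].

### API

Orientations are given as a unit quaternion [w, x, y, z].
In Python, from bench import env gives the robot as it stands. Calls block until the motion is done:
- env.reach(position, orientation): joint-space move of the TCP to a pose.
- env.move_l(position, attitude=None, vel=0.15): straight line of the TCP; attitude=None keeps the orientation; vel is the mean speed in m/s.
- env.goto_joints(angles): joint-space move.
- env.gripper_to(opening, squeeze=None): opening from 0.0 (shut) to 1.0 (fully open); squeeze is the grip in N (None keeps the last); returns when the fingers have stopped.
- env.hold(seconds).
- env.inverse_kinematics(position, orientation): joint angles nearest the present ones, or None.
- env.observe(): the state.
- env.grab_frame(name): name is "scene" or "top"; returns the picture (384x512x3 uint8, blue, green, red); there is no depth.
- env.camera_info(name): a dict with "mtx" (3x3 intrinsics, pixels), "distortion" ([k1, k2, p1, p2, k3] as OpenCV has them; the pictures are not rectified), "pose" (4x4, takes a point from camera to world coordinates). Camera axes: x right, y down, z forward; pixel columns grow to the right and rows downward; lengths in m; the calibration is good to about 2 mm. A picture is of the moment at which its call begins. camera_info takes no time and is no camera call.
A pose or a line that the arm cannot do raises env.IKError and nothing moves.
- env.finish_job(): hands the job in, once; it reports no verdict.
Trained networks look in the newest picture that a camera, given by its name, has taken for a name from the list of things; names that differ only in an ending like _2 or _b are one class to them, and where a whole thing is asked for, a point or a joint stands for the part that bears it (a point fixed in the world has none). Each returns a list of dicts, best first, with "conf" (0 to 1); they miss things now and then, are a little off and sometimes report something else, mostly with a low value. They report only what shows in the picture. A call takes as long as a camera call. They do not tell look-alikes from the thing itself.
- env.outline_of(camera, label): "pixels" (384x512 bool, what is visible of it) and "at" ([column, row] in pixels, amid what is visible of it).
- env.pinpoint(camera, label): "at" ([column, row] in pixels: a listed point, or the origin of a listed thing).
The state is a dict: "time_s": time; "joint_positions": joint angles; "qd": joint speeds; "effort": joint torques, N m; "tcp_pos": TCP position; "eef_rot": TCP orientation; "force": force on the tool from outside, world axes, zero at the start; "wrist_torque": the same for the moment, N m; "finger_gap": opening from 0.0 (shut) to 1.0 (fully open).
Only numpy, scipy, OpenCV 4.12 (cv2) and the standard library are available. Lean on these libraries where they do the work, as an engineer would, in place of code of your own. Each camera call takes 0.05 s, during which the arm holds its last target. There are 200 camera calls.

### The job

Load the steel jar onto the bottle roller: with the fingertips behind it, push it gently and slowly up the ramp until it settles in the hollow between the two rollers, right before the stop plate. Keep the fingertips against it all the way up the slope so that it never runs free or rolls back, and do not squeeze, grip or lift it. Then take the hand away, leaving the canister, small bottle and flat case beside the ramp where they are.

Things in the scene. Friction and masses are not known exactly. Their poses are not given: they have to be found in the camera images.
- mill_jar: Closed smooth steel jar (friction about 0.35) with a black plastic lid at one end, a plain cylinder on its side: diameter 60 mm, length 96 mm, 0.25 to 0.5 kg, free to roll. Origin at the cylinder's centre; y is its axis (lid at +y), x and z turn as it rolls. It starts on the level landing at the foot of the ramp, lying across it.
- roller_stand: Fixed bottle roller with loading ramp, 335 mm long, 130 wide. Origin on its underside (desk); +x points up the ramp, z up. In mm: front lip x -180 to -172, top z 14; level landing to x -70 at z 8; aluminium ramp rises 9 degrees to x 78, z 31. Side rails 12 mm above landing and ramp, inner faces y -53 and 53. White bearing blocks beside the rollers, x 70 to 155, tops z 50.
- ramp_foot (a point): Middle of the foot of the ramp (x -70, y 0, z 8 mm in the stand's frame). Its x axis points up the slope, its z axis square to the ramp's surface; a jar lying on the ramp has its centre 30 mm above it in z. A tall fixed microscope, eyepieces towards the robot, stands straight ahead of the robot beyond the stop plate: carry the hand round in front of it, drawn in to about 0.37 m from the base axis.
- nest (a point): The seated jar's centre: x 100.9, y 0, z 59.2 mm in the stand's frame, axes as the stand. Two fixed rubber rollers (they do not turn), radius 12, lie across at x 84.9 and 116.9, axes z 20.4, the first flush with the ramp. The jar's centre passes the crest at x 84.9, z 62.4, then sinks 3 mm into the hollow by itself. The stop plate's face is at x 133, 2 mm beyond the seated jar; its top z 66.
- objective_can: Bystander: upright clear-topped canister with a black foot, 39 mm across, 66 mm high; origin under its centre. Stands beside the ramp, on its -y side.
- stage_micrometer: Bystander: flat black case 37 x 91 x 12 mm, long side along its y; origin under its centre. Lies on the -y side of the landing.
- immersion_oil: Bystander: small upright brown bottle with a black cap, 25 mm across, 56 mm high; origin under its centre. Stands on the -y side of the ramp.
There are look-alikes about, which are no part of the job. Of the things that look like the mill_jar, the larger one is meant.

How it is judged:
On the way, in this order (a step that is already met when the one before it is completed fails the run):
1. the jar is on the lower half of the slope with the fingers against it (x of mill_jar in the frame of roller_stand between -0.04 and 0.02 m and contact force between the fingers and mill_jar above 0.02 N).
2. the jar is on the upper part of the slope with the fingers against it (x of mill_jar in the frame of roller_stand between 0.04 and 0.085 m and contact force between the fingers and mill_jar above 0.02 N).
At the end, for the whole second after the job is handed in: The jar rests on both rollers in front of the stop plate: its centre within 6 mm of the nest along the ramp and within 3 to 4 mm in height, its axis within 0.1 rad of the rollers' direction, at rest (under 0.02 m/s) (x of mill_jar in the frame of nest between -0.006 and 0.006 m and z of mill_jar in the frame of nest between -0.004 and 0.003 m and angle between the y axis of mill_jar and the y axis of roller_stand, either way round below 0.1 rad and linear speed of mill_jar below 0.02 m/s); the robot touches nothing.
It fails at once if the jar is lifted more than about 10 mm off its track ((x of mill_jar in the frame of roller_stand below -0.05 m and z of mill_jar in the frame of roller_stand above 0.051 m) or (x of mill_jar in the frame of roller_stand between -0.05 and 0.08 m and z of mill_jar in the frame of ramp_foot above 0.04 m) or z of mill_jar in the frame of roller_stand above 0.073 m).
It fails at once if the fingers press on the jar with more than 15 N (squeezed, gripped or rammed) (contact force between the fingers and mill_jar above 15 N).
It fails at once if the jar runs free on the slope (faster than 0.18 m/s with no finger against it: flicked up or rolling back) (x of mill_jar in the frame of roller_stand between -0.06 and 0.08 m and linear speed of mill_jar above 0.18 m/s and not (contact force between the fingers and mill_jar above 0.02 N)).
It fails at once if a bystander is pushed more than 15 mm (distance of any of objective_can, stage_micrometer, immersion_oil from where it was at the start of the episode above 0.015 m).
It also fails if it takes over 51 s, if anything falls off the work surface, if the arm or the gripper's body presses on something with over 40 N, if the wrist force passes 120 N, or if a joint passes its speed limit or range.

## Working session

There is one attempt and no reset: what is moved stays moved. The work goes in short steps, each a Python script; the robot and the scene stay as the last script left them, time stands still between calls to the robot, and variables do not carry over. Pictures are saved under pics/ and viewed, about 8 in all and at most 12, crops included, and the job is handed in when it is done.

```bash
mkdir -p pics; ls
cat > h.py <<'E'
import numpy as np, cv2
from bench import env
def ray(cam,px):
    c=env.camera_info(cam); K=np.array(c["mtx"]); d=np.array(c["distortion"]); T=np.array(c["pose"])
    n=cv2.undistortPoints(np.array(px,float).reshape(-1,1,2),K,d).reshape(-1,2)
    v=np.c_[n,np.ones(len(n))]@T[:3,:3].T
    return T[:3,3],v
def on_z(cam,px,z):
    o,v=ray(cam,px); return o+v*((z-o[2])/v[:,2])[:,None]
def proj(cam,P):
    c=env.camera_info(cam); T=np.linalg.inv(np.array(c["pose"]))
    return cv2.projectPoints(np.array(P,float).reshape(-1,1,3),cv2.Rodrigues(T[:3,:3])[0],T[:3,3],np.array(c["mtx"]),np.array(c["distortion"]))[0].reshape(-1,2)
E
python3 - <<'E'
from h import *
a=env.grab_frame("scene");b=env.grab_frame("top")
cv2.imwrite("pics/s1.png",cv2.resize(a,(800,600)));cv2.imwrite("pics/t1.png",cv2.resize(b,(800,600)))
for cam in("scene","top"):
  for l in("mill_jar","roller_stand","ramp_foot","nest","objective_can","stage_micrometer","immersion_oil"):
    print(cam,l,[(np.round(r["at"],1).tolist(),round(r["conf"],2)) for r in env.pinpoint(cam,l)][:4])
  print(np.round(env.camera_info(cam)["pose"],3).tolist())
o=env.observe();print(o["time_s"],o["tcp_pos"],o["eef_rot"],o["finger_gap"],o["force"])
E
```

```text
pics
scene mill_jar [([350.5, 186.4], 0.88), ([282.5, 209.8], 0.57)]
scene roller_stand [([261.9, 262.6], 0.94)]
scene ramp_foot [([277.4, 232.4], 0.67)]
scene nest []
scene objective_can [([207.6, 220.9], 0.92), ([282.7, 211.7], 0.47)]
scene stage_micrometer [([226.7, 196.0], 0.8), ([209.6, 220.8], 0.65)]
scene immersion_oil []
[[-0.716, -0.545, 0.437, 0.208], [-0.698, 0.564, -0.441, 0.067], [-0.006, -0.621, -0.784, 0.719], [0.0, 0.0, 0.0, 1.0]]
top mill_jar [([274.3, 228.2], 0.92), ([339.9, 246.4], 0.57)]
top roller_stand [([228.5, 243.5], 0.93), ([226.1, 181.3], 0.18)]
top ramp_foot [([257.4, 229.6], 0.73)]
top nest [([184.9, 256.1], 0.63), ([209.0, 199.1], 0.38), ([227.3, 181.2], 0.23)]
top objective_can [([229.2, 180.2], 0.73)]
top stage_micrometer [([255.0, 172.8], 0.92), ([257.8, 230.5], 0.65), ([276.0, 223.5], 0.51)]
top immersion_oil [([207.8, 199.4], 0.57)]
[[-0.026, -0.98, 0.197, 0.413], [-1.0, 0.025, -0.008, -0.288], [0.003, -0.197, -0.98, 0.93], [0.0, 0.0, 0.0, 1.0]]
0.8 [0.17684864 0.5994514  0.23129198] [ 1.66415236e-06  1.42950103e-01  9.89729897e-01 -9.44399573e-07] 1.0017392047456868 [ 0.04232908 -0.14968267 -0.37222952]
```

View pics/s1.png

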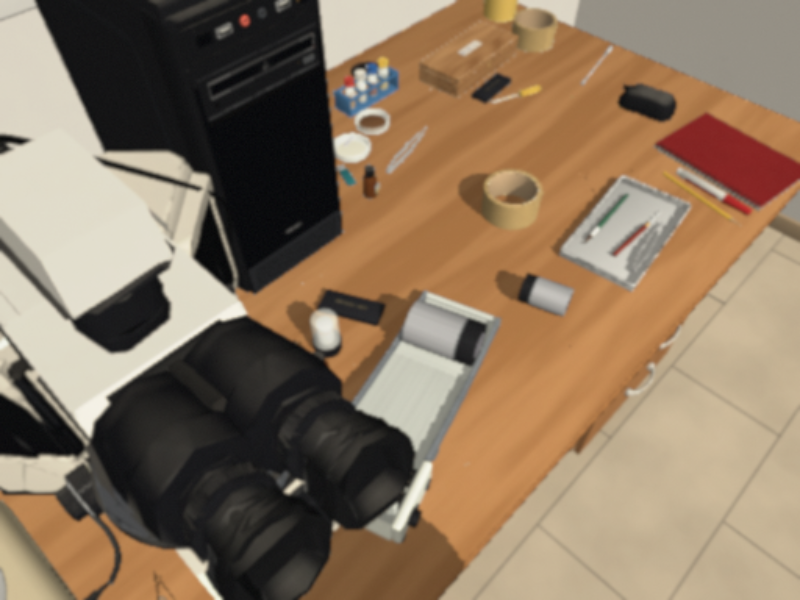

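View pics/t1.png

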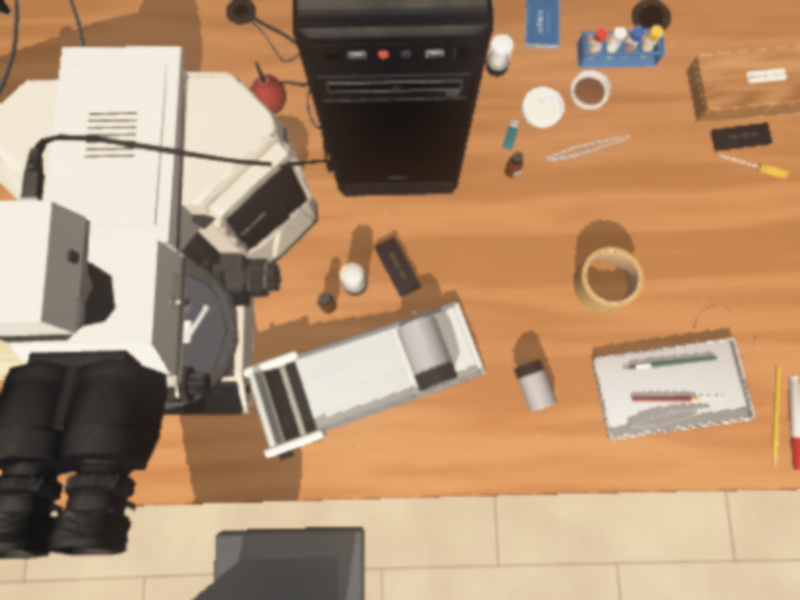

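Top view: two jar-like cylinders. The larger lies in the landing at (274,228), the smaller on the open desk at (340,246). The jar in the landing fits the description, so I choose that one. A close crop should confirm it and give corners for the stand.

Run:
```python
from h import *
b=env.grab_frame("top")
c=b[180:300,150:360]; c=cv2.resize(c,None,fx=3.8,fy=3.8,interpolation=cv2.INTER_CUBIC)
for x in range(150,360,20): cv2.putText(c,str(x),(int((x-150)*3.8),10),0,.35,(0,0,255),1);cv2.line(c,(int((x-150)*3.8),12),(int((x-150)*3.8),18),(0,0,255),1)
for y in range(180,300,20): cv2.putText(c,str(y),(0,int((y-180)*3.8)+4),0,.35,(0,0,255),1)
cv2.imwrite("pics/t2.png",c)
from scipy.optimize import least_squares
m=env.outline_of("top","roller_stand"); print([(np.round(r["at"],1).tolist(),r["conf"],int(r["pixels"].sum())) for r in m])
p=env.pinpoint("top","roller_stand")[0]["at"];f=env.pinpoint("top","ramp_foot")[0]["at"];n=env.pinpoint("top","nest")[0]["at"]
print(p,f,n)
O=on_z("top",[p],0)[0];F=on_z("top",[f],.008)[0];N=on_z("top",[n],.0592)[0]
print(O,F,N,np.linalg.norm(F-O),np.linalg.norm((N-O)[:2]))
for j in env.outline_of("top","mill_jar"):
  P=j["pixels"]; q=cv2.minAreaRect(np.argwhere(P)[:,::-1].astype(np.float32)); print(j["conf"],j["at"],q)
```

```text
[([216.4, 243.3], 0.78, 6396)]Traceback (most recent call last):
  File "<stdin>", line 9, in <module>
IndexError: list index out of range
```

View pics/t2.png

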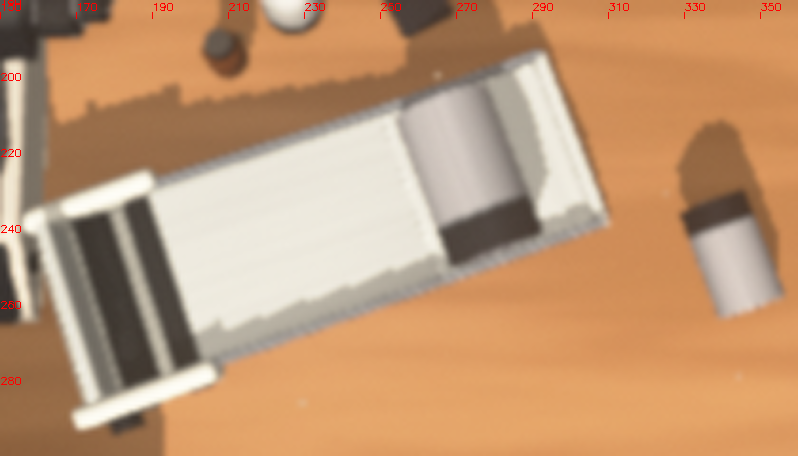

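The crop confirms it: the larger jar lies across the landing with its lid at (273,238), towards the robot (stand +y). The stand's lip corners are at about (292.5,193.5) and (309.5,238). Next I fit the stand pose.

Run:
```python
from h import *
from scipy.optimize import least_squares
def best(cam,l,n=4):
  v=[]
  for _ in range(n):
    env.grab_frame(cam); r=env.pinpoint(cam,l)
    if r: v.append(r[0]["at"])
  v=np.array(v); print(cam,l,v.round(1).tolist()); return np.median(v,0) if len(v) else None
L={"roller_stand":(0,0,0),"ramp_foot":(-.07,0,.008),"nest":(.1009,0,.0592)}
obs=[]
for cam in("top","scene"):
  for l,P in L.items():
    b=best(cam,l)
    if b is not None: obs.append((cam,P,b))
obs+=[("top",(-.18,-.065,.017),(292.5,193.5)),("top",(-.18,.065,.017),(309.5,238)),
 ("top",(.07,.065,.05),(207,278)),("top",(.155,.065,.05),(169.5,290)),("top",(.07,-.065,.05),(189.5,225)),("top",(.155,-.065,.05),(156,236.5))]
def w(p,P):
  c,s=np.cos(p[2]),np.sin(p[2]); return [p[0]+c*P[0]-s*P[1],p[1]+s*P[0]+c*P[1],P[2]]
def res(p,full=False): return np.concatenate([proj(cam,w(p,P))[0]-b for cam,P,b in obs])
s=least_squares(res,[.6,-.25,1.8],loss="soft_l1")
print("stand",s.x); 
for o,r in zip(obs,res(s.x).reshape(-1,2)): print(o[0],o[1],r.round(1))
np.save("stand.npy",s.x)
for cam in("top","scene"):
  for l in("mill_jar",):
    b=best(cam,l,3); z=.038
    q=on_z(cam,[b],z)[0]; d=q[:2]-s.x[:2]; c,sn=np.cos(s.x[2]),np.sin(s.x[2])
    print(l,cam,q.round(4),"in stand",c*d[0]+sn*d[1],-sn*d[0]+c*d[1])
for l in("objective_can","stage_micrometer","immersion_oil"):
    b=best("top",l,2)
    if b is None: continue
    q=on_z("top",[b],0)[0]; d=q[:2]-s.x[:2]
    print(l,q.round(3),"in stand",c*d[0]+sn*d[1],-sn*d[0]+c*d[1])
print(env.observe()["time_s"])
```

```text
top roller_stand [[228.7, 243.0], [227.2, 242.4], [228.9, 245.4], [229.5, 242.1]]
top ramp_foot [[256.0, 229.5], [259.7, 233.5], [259.3, 230.9]]
top nest [[181.6, 256.7], [182.4, 253.5], [182.2, 255.4], [180.8, 253.7]]
scene roller_stand [[261.1, 264.4], [262.0, 262.7], [262.1, 261.9], [261.5, 260.0]]
scene ramp_foot [[278.1, 234.3], [277.9, 233.8], [277.2, 233.7], [277.2, 235.4]]
scene nest []
stand [ 0.48300235 -0.22109909  1.87722651]
top (0, 0, 0) [ 0.9 -0.5]
top (-0.07, 0, 0.008) [-1.4  1.3]
top (0.1009, 0, 0.0592) [1.9 0.9]
scene (0, 0, 0) [-0.6 -0.2]
scene (-0.07, 0, 0.008) [-1.3 -0.8]
top (-0.18, -0.065, 0.017) [ 0.3 -2.8]
top (-0.18, 0.065, 0.017) [2.6 4.9]
top (0.07, 0.065, 0.05) [-0.2  1.4]
top (0.155, 0.065, 0.05) [-0.3  2.7]
top (0.07, -0.065, 0.05) [-0.1 -1.7]
top (0.155, -0.065, 0.05) [-3.2 -0.8]
top mill_jar [[342.8, 245.0], [276.0, 226.3], [339.9, 247.0]]
mill_jar top [ 0.4677 -0.4717  0.038 ] in stand -0.23434068472228126 0.0902057865592225
scene mill_jar [[284.4, 210.8], [350.5, 189.2], [282.6, 208.2]]
mill_jar scene [ 0.5212 -0.3297  0.038 ] in stand -0.11507463407508521 -0.0036083183799665436
top objective_can [[229.1, 180.8], [228.8, 180.1]]
objective_can [ 0.632 -0.221  0.   ] in stand -0.044638335172776385 -0.14227257169309193
top stage_micrometer [[256.7, 172.8]]
stage_micrometer [ 0.65  -0.289  0.   ] in stand -0.11451863913860824 -0.13847063034401363
top immersion_oil [[208.8, 197.8], [206.4, 196.0]]
immersion_oil [ 0.593 -0.169  0.   ] in stand 0.016525830115923103 -0.12036132433893779
4.65
```

```bash
cat >> h.py <<'E'
S=np.load("stand.npy"); cS,sS=np.cos(S[2]),np.sin(S[2])
def w(x,y,z): return np.array([S[0]+cS*x-sS*y,S[1]+sS*x+cS*y,z])
def st(q): d=np.array(q[:2])-S[:2]; return np.array([cS*d[0]+sS*d[1],-sS*d[0]+cS*d[1]])
from scipy.spatial.transform import Rotation as R
def quat(sgn,yaw=S[2]):
    y=sgn*np.array([-np.sin(yaw),np.cos(yaw),0]); z=np.array([0,0,-1.]); x=np.cross(y,z)
    q=R.from_matrix(np.c_[x,y,z]).as_quat(); return q[[3,0,1,2]]
E
python3 - <<'E'
from h import *
for cam in("top","scene"):
  for _ in range(2):
    env.grab_frame(cam)
    for r in env.pinpoint(cam,"mill_jar"): print("jar",cam,r["conf"],st(on_z(cam,[r["at"]],.038)[0]).round(4))
for r in env.outline_of("top","mill_jar"):
  q=cv2.minAreaRect(np.argwhere(r["pixels"])[:,::-1].astype(np.float32)); b=cv2.boxPoints(q)
  print("outline stand coords @z.045",[st(p).round(3).tolist() for p in on_z("top",b,.045)])
# eyepieces
for a,b in(((243,310),(67,335)),((192,345),(22,335))):
  o1,v1=ray("scene",[a]);o2,v2=ray("top",[b]);v1=v1[0];v2=v2[0]
  t=np.linalg.lstsq(np.c_[v1,-v2],o2-o1,rcond=None)[0]; print("eyepiece",o1+t[0]*v1,o2+t[1]*v2)
o=env.observe();print(o["time_s"])
for sg in(1,-1):
  for x in(-.172,-.06,.06): print(sg,x,w(x,0,.03).round(3),np.round(env.inverse_kinematics(w(x,0,.03),quat(sg)),2).tolist() if env.inverse_kinematics(w(x,0,.03),quat(sg)) is not None else None)
# arc
y0=R.from_quat(np.array(o["eef_rot"])[[1,2,3,0]]).as_matrix()[:,1];print("tooly",y0)
for az in(73,30,0,-36):
  a=np.radians(az); 
  for sg in(1,-1):
    k=env.inverse_kinematics([.37*np.cos(a),.37*np.sin(a),.24],quat(sg,a)); print(az,sg,None if k is None else np.round(k,2).tolist())
E
```

```text
jar top 0.95 [-0.1158  0.0002]
jar top 0.93 [-0.2306  0.0943]
jar top 0.84 [-0.2352  0.0874]
jar top 0.68 [-0.1135  0.0026]
jar scene 0.91 [-0.1024 -0.0073]
jar scene 0.9 [-0.2279  0.0991]
jar scene 0.6 [-0.1041 -0.0011]
jar scene 0.59 [-0.2347  0.099 ]
outline stand coords @z.045 [[-0.215, 0.062], [-0.259, 0.06], [-0.26, 0.129], [-0.216, 0.131]]
outline stand coords @z.045 [[-0.074, -0.051], [-0.136, -0.054], [-0.139, 0.047], [-0.079, 0.049]]
eyepiece [ 0.32439502 -0.03070999  0.35613243] [ 0.33610255 -0.02343913  0.35792018]
eyepiece [0.33011326 0.02390416 0.36658632] [0.33977342 0.03056825 0.36910983]
5.1
1 -0.172 [ 0.535 -0.385  0.03 ] [0.11, 0.97, 0.95, 1.63, -0.89, 1.03, -1.49]
1 -0.06 [ 0.501 -0.278  0.03 ] [-0.07, 0.88, 0.95, 1.88, -0.92, 0.9, -1.49]
1 0.06 [ 0.465 -0.164  0.03 ] [-0.36, 0.91, 1.15, 2.09, -1.09, 0.95, -1.4]
-1 -0.172 [ 0.535 -0.385  0.03 ] [0.37, 0.79, 0.39, 1.63, -0.38, 0.8, 1.23]
-1 -0.06 [ 0.501 -0.278  0.03 ] [0.19, 0.7, 0.45, 1.88, -0.47, 0.67, 1.22]
-1 0.06 [ 0.465 -0.164  0.03 ] [0.02, 0.62, 0.41, 2.09, -0.48, 0.53, 1.08]
tooly [ 2.82897088e-01  9.59150268e-01 -8.74499608e-06]
73 1 [-0.75, 0.12, -0.66, 2.08, 0.09, 0.97, 1.38]
73 -1 [-1.43, 0.1, 0.1, 2.09, -0.01, 0.96, -1.62]
30 1 [-0.36, 0.1, -0.25, 2.08, 0.03, 0.96, 1.46]
30 -1 [-0.95, 0.1, 0.4, 2.09, -0.05, 0.96, -1.57]
0 1 [-0.27, 0.1, 0.22, 2.09, -0.03, 0.96, 1.54]
0 -1 [-0.72, 0.13, 0.75, 2.09, -0.11, 0.96, -1.49]
-36 1 [-0.39, 0.2, 1.14, 2.09, -0.22, 0.97, 1.81]
-36 -1 [-0.26, 0.16, 0.95, 2.09, -0.15, 0.96, -1.42]
```

Run:
```python
from h import *
def crop(cam,x0,x1,y0,y1,s):
  c=cv2.resize(env.grab_frame(cam)[y0:y1,x0:x1],None,fx=s,fy=s,interpolation=cv2.INTER_CUBIC)
  for x in range(x0,x1,20): cv2.putText(c,str(x),(int((x-x0)*s),10),0,.35,(0,0,255),1)
  for y in range(y0,y1,20): cv2.putText(c,str(y),(0,int((y-y0)*s)+4),0,.35,(0,0,255),1)
  return c
a=crop("scene",60,270,200,384,2.0);b=crop("top",0,120,210,360,2.6)
H=max(a.shape[0],b.shape[0]);pad=lambda i:cv2.copyMakeBorder(i,0,H-i.shape[0],0,0,cv2.BORDER_CONSTANT)
cv2.imwrite("pics/e1.png",np.hstack([pad(a),pad(b)]))
for r in(.22,.26,.3,.34):
  for z in(.15,.25,.35,.45,.55):
    k=[env.inverse_kinematics([r*np.cos(t),r*np.sin(t),z],quat(-1,t)) for t in(1.27,0)]
    print(r,z,[None if q is None else np.round(q,2).tolist() for q in k])
```

```text
0.22 0.15 [None, None]
0.22 0.25 [[-1.37, -0.18, -0.01, 2.31, -0.0, 1.01, -1.68], [-0.78, -0.24, 0.49, 2.32, 0.13, 1.04, -1.93]]
0.22 0.35 [None, None]
0.22 0.45 [None, None]
0.22 0.55 [None, None]
0.26 0.15 [[-1.43, 0.06, 0.07, 2.46, -0.01, 0.62, -1.65], [-0.75, 0.08, 0.72, 2.46, -0.1, 0.62, -1.53]]
0.26 0.25 [[-1.39, -0.11, 0.02, 2.26, 0.0, 0.99, -1.67], [-0.76, -0.14, 0.56, 2.26, 0.09, 1.0, -1.82]]
0.26 0.35 [[-1.35, -0.19, -0.01, 2.03, -0.0, 1.3, -1.66], [-0.19, -0.19, 0.07, 2.03, 0.01, 1.3, -1.69]]
0.26 0.45 [[-1.32, -0.21, -0.03, 1.78, -0.01, 1.57, -1.65], [-0.35, -0.23, 0.17, 1.79, 0.04, 1.58, -1.75]]
0.26 0.55 [[-1.3, -0.19, -0.05, 1.5, -0.01, 1.83, -1.64], [0.26, -0.19, -0.24, 1.5, -0.05, 1.83, -1.56]]
0.3 0.15 [[-1.43, 0.13, 0.09, 2.38, -0.02, 0.63, -1.63], [-0.74, 0.17, 0.78, 2.39, -0.2, 0.64, -1.38]]
0.3 0.25 [[-1.4, -0.03, 0.05, 2.19, 0.0, 0.98, -1.66], [-0.76, -0.05, 0.65, 2.2, 0.04, 0.98, -1.71]]
0.3 0.35 [[-1.37, -0.12, 0.02, 1.98, 0.0, 1.28, -1.66], [-0.77, -0.16, 0.56, 1.98, 0.09, 1.3, -1.81]]
0.3 0.45 [[-1.35, -0.14, -0.0, 1.73, -0.0, 1.55, -1.65], [-0.77, -0.19, 0.52, 1.74, 0.09, 1.57, -1.83]]
0.3 0.55 [[-1.32, -0.12, -0.03, 1.45, -0.0, 1.81, -1.65], [-0.78, -0.16, 0.52, 1.46, 0.08, 1.83, -1.81]]
0.34 0.15 [[-1.44, 0.19, 0.11, 2.3, -0.03, 0.65, -1.6], [-0.75, 0.26, 0.86, 2.31, -0.32, 0.68, -1.23]]
0.34 0.25 [[-1.42, 0.04, 0.08, 2.12, -0.0, 0.98, -1.64], [-0.75, 0.04, 0.71, 2.13, -0.03, 0.98, -1.59]]
0.34 0.35 [[-1.39, -0.05, 0.05, 1.91, 0.0, 1.27, -1.65], [-0.75, -0.07, 0.63, 1.92, 0.04, 1.28, -1.71]]
0.34 0.45 [[-1.37, -0.07, 0.02, 1.67, 0.0, 1.54, -1.65], [-0.76, -0.1, 0.59, 1.68, 0.06, 1.55, -1.74]]
0.34 0.55 [[-1.34, -0.06, -0.0, 1.39, -0.0, 1.8, -1.64], [-0.76, -0.08, 0.6, 1.4, 0.05, 1.81, -1.72]]
```

View pics/e1.png

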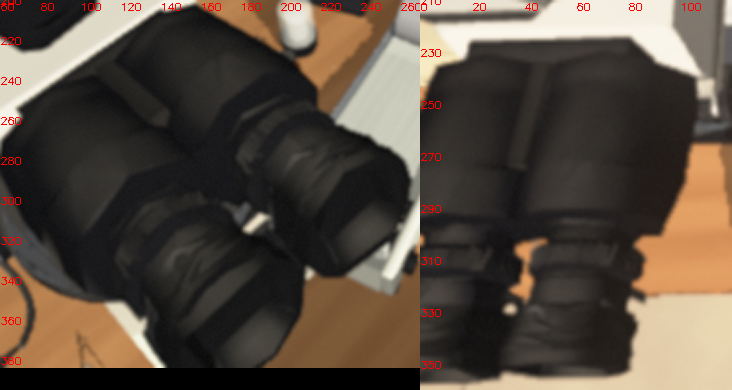

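Run:
```python
from h import *
for a,b in(((245,311),(57,351)),((187,369),(14,354)),((196,254),(58,296)),((190,310),(36,300))):
  o1,v1=ray("scene",[a]);o2,v2=ray("top",[b]);v1=v1[0];v2=v2[0]
  t=np.linalg.lstsq(np.c_[v1,-v2],o2-o1,rcond=None)[0]; print((o1+t[0]*v1).round(3),(o2+t[1]*v2).round(3))
```

```text
[ 0.315 -0.025  0.379] [ 0.32  -0.022  0.38 ]
[0.317 0.039 0.369] [0.316 0.039 0.369]
[ 0.383 -0.029  0.39 ] [ 0.39  -0.024  0.392]
[0.359 0.003 0.356] [0.384 0.019 0.364]
```

Eyepiece ends triangulate to x≈0.317, z≈0.375, y −0.05 to 0.06. That puts them inside the suggested 0.37 m circle, so I'll carry the hand higher and further in: r≈0.27, z≈0.5, swung on joint 1 only.

Run:
```python
from h import *
k=np.array(env.inverse_kinematics([.27*np.cos(1.27),.27*np.sin(1.27),.5],quat(-1,1.27))); print(k.round(2))
def show(m):
  o=env.observe(); print(m,round(o["time_s"],2),o["tcp_pos"].round(3),o["joint_positions"].round(2),o["force"].round(1))
env.goto_joints(k); show("in")
k[0]=.75; env.goto_joints(k); show("swung")
env.gripper_to(.5); show("grip")
for z in(.45,.1): 
  q=env.inverse_kinematics(w(-.22,0,z),quat(1)); print(z,None if q is None else np.round(q,2))
```

```text
[-1.32 -0.19 -0.03  1.64 -0.01  1.7  -1.65]
in 6.83 [0.08  0.258 0.5  ] [-1.32 -0.19 -0.03  1.64 -0.01  1.7  -1.65] [0.  0.6 0.7]
swung 9.14 [ 0.189 -0.193  0.5  ] [ 0.75 -0.19 -0.03  1.64 -0.01  1.7  -1.65] [-0.1 -0.4 -0.5]
grip 9.63 [ 0.189 -0.193  0.5  ] [ 0.75 -0.19 -0.03  1.64 -0.01  1.7  -1.65] [-0.2  0.4 -0.7]
0.45 [ 0.7   0.6  -0.2   0.74  0.11  1.81 -2.27]
0.1 [ 0.7   0.73 -0.13  1.45  0.1   0.97 -2.29]
```

Run:
```python
from h import *
def show(m):
  o=env.observe(); print(m,round(o["time_s"],2),st(o["tcp_pos"]).round(4),o["tcp_pos"].round(3),o["joint_positions"].round(2),o["force"].round(2),round(o["finger_gap"],2))
env.reach(w(-.19,0,.20),quat(1)); show("over")
env.move_l(w(-.178,0,.024),quat(1),vel=.12); show("down")
c=env.grab_frame("scene")[150:290,200:400];cv2.imwrite("pics/d1.png",cv2.resize(c,None,fx=4,fy=4,interpolation=cv2.INTER_CUBIC))
env.grab_frame("top");c=env.grab_frame("top")[170:300,190:370];cv2.imwrite("pics/d2.png",cv2.resize(c,None,fx=3,fy=3))
```

```text
over 11.47 [-1.903e-01  1.000e-04] [ 0.54  -0.403  0.202] [ 0.7   0.6  -0.16  1.4   0.1   1.14 -2.32] [-1.04  0.68 -0.09] 0.5
down 13.09 [-0.1784 -0.0003] [ 0.537 -0.391  0.025] [ 0.67  0.77 -0.14  1.61  0.14  0.77 -2.37] [-0.01 -0.19 -0.23] 0.5
```

View pics/d1.png

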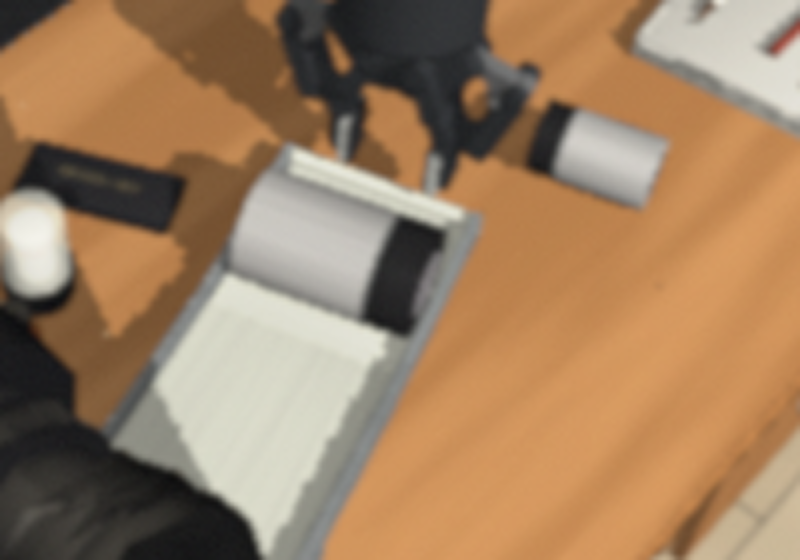

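The fingertips (crop (345,130) and (437,170)) straddle the jar's centre behind the lip, square to it, and clear of the smaller look-alike. Now the push onto the lower slope.

```bash
cat >> h.py <<'E'
def show(m):
  o=env.observe(); print(m,round(o["time_s"],2),"tcp",st(o["tcp_pos"]).round(4),round(o["tcp_pos"][2],4),"F",o["force"].round(2),o["joint_positions"].round(2))
def tz(x):  # TCP height for TCP at stand x, 16 mm under jar centre
  xj=x+.041; return (.038 if xj<-.07 else .0384+(xj+.07)*np.tan(np.radians(9)))-.016
def jar():
  for cam in("top","scene"):
    env.grab_frame(cam)
    for r in env.pinpoint(cam,"mill_jar"):
      o,v=ray(cam,[r["at"]]); z=.038
      for _ in range(4):
        q=(o+v[0]*((z-o[2])/v[0][2])); x=st(q)[0]; z=.038+max(0,x+.07)*.158
      print("jar",cam,round(r["conf"],2),st(q).round(4))
E
python3 - <<'E'
from h import *
env.move_l(w(-.111,0,tz(-.111)),quat(1),vel=.04); show("foot")
env.move_l(w(-.06,0,tz(-.06)),quat(1),vel=.03); show("low")
jar()
c=env.grab_frame("scene")[150:290,200:400];cv2.imwrite("pics/p1.png",cv2.resize(c,None,fx=4,fy=4,interpolation=cv2.INTER_CUBIC))
E
```

```text
foot 15.07 tcp [-0.1116 -0.    ] 0.0226 F [ 0.07 -2.23  1.79] [ 0.61  0.71 -0.13  1.77  0.14  0.67 -2.44]
low 16.94 tcp [-0.0601 -0.    ] 0.0304 F [ 1.7  -1.57  0.59] [ 0.55  0.66 -0.13  1.87  0.13  0.62 -2.5 ]
jar top 0.56 [-0.2348  0.0953]
jar scene 0.9 [-0.2347  0.0963]
jar scene 0.7 [-0.0189 -0.006 ]
```

View pics/p1.png

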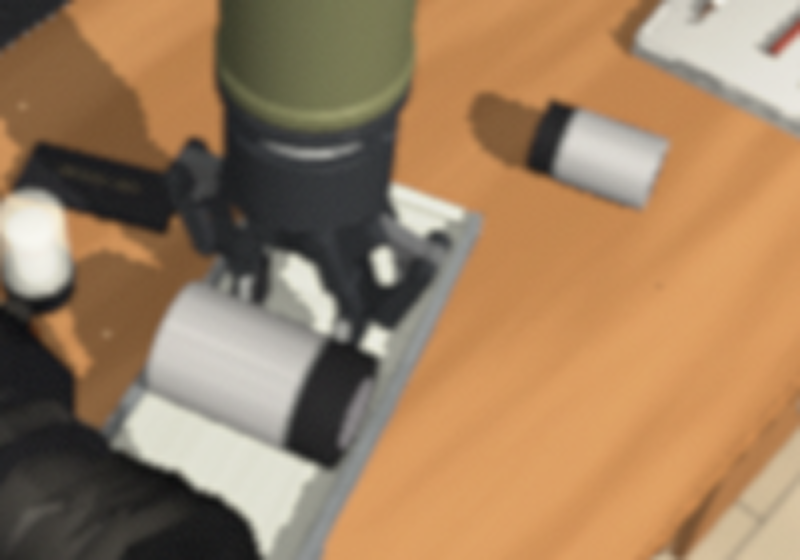

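The jar is on the lower slope at x≈−0.019, square and against both fingertips; the bystanders haven't moved. I continue to the upper slope and over the crest.

Run:
```python
from h import *
q=env.inverse_kinematics(w(.057,0,tz(.057)),quat(1)); print(None if q is None else np.round(q,2))
env.move_l(w(.022,0,tz(.022)),quat(1),vel=.03); show("upper")
jar()
c=env.grab_frame("top")[190:310,140:320];c2=env.grab_frame("scene")[180:330,180:380]
c=cv2.resize(c,(540,360));c2=cv2.resize(c2,(480,360));cv2.imwrite("pics/p2.png",np.vstack([c[:300],cv2.resize(c2,(540,300))]))
```

```text
[ 0.37  0.55 -0.11  2.06  0.11  0.54 -2.66]
upper 20.11 tcp [ 0.0219 -0.    ] 0.0435 F [ 1.15 -2.55  1.75] [ 0.43  0.58 -0.12  2.01  0.12  0.56 -2.61]
jar top 0.63 [-0.2308  0.0944]
jar scene 0.74 [ 0.0625 -0.0032]
jar scene 0.58 [-0.2204  0.0987]
```

View pics/p2.png

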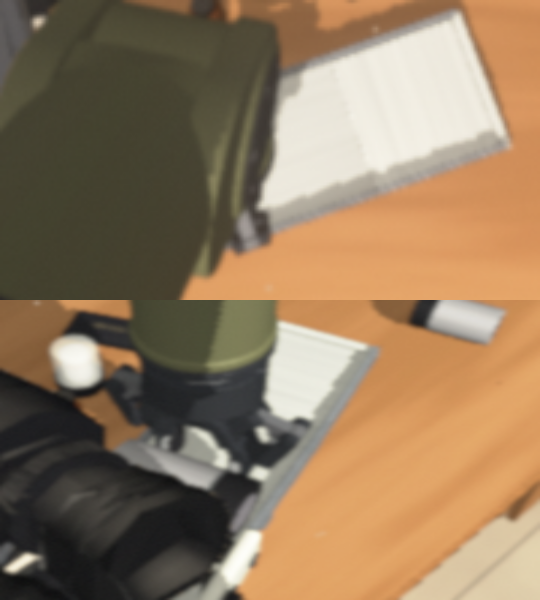

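The jar is against the fingers on the upper slope. Before the last 35 mm I check how close the arm is to the microscope.

Run:
```python
from h import *
c=env.grab_frame("top")[150:384,0:300];c2=env.grab_frame("scene")[100:384,0:350]
cv2.imwrite("pics/p3.png",np.hstack([cv2.resize(c,(400,312)),cv2.resize(c2,(385,312))]))
```

```text
(no output)
```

View pics/p3.png

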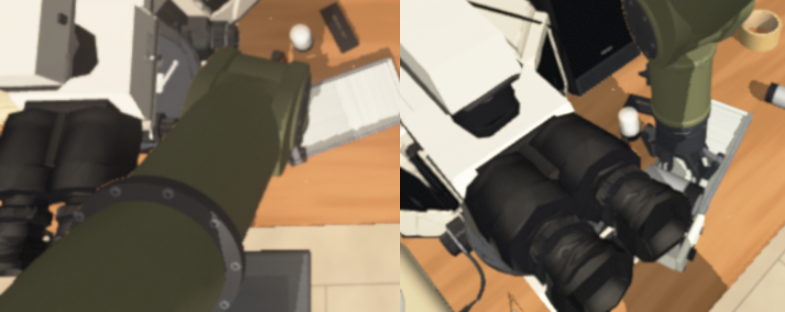

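Run:
```python
from h import *
env.move_l(w(.043,0,tz(.043)),quat(1),vel=.025); show("crest"); 
env.move_l(w(.053,0,tz(.043)),quat(1),vel=.015); show("over")
env.hold(.6); show("hold")
q0=env.observe()["tcp_pos"]
jar()
c2=env.grab_frame("scene")[180:330,180:380];cv2.imwrite("pics/p4.png",cv2.resize(c2,(800,600),interpolation=cv2.INTER_CUBIC))
```

```text
crest 21.51 tcp [0.0431 0.    ] 0.0467 F [ 0.17  0.21 -0.71] [ 0.39  0.56 -0.11  2.04  0.12  0.55 -2.64]
over 22.32 tcp [ 0.053 -0.   ] 0.0468 F [-0.1   0.25 -0.46] [ 0.38  0.55 -0.11  2.06  0.12  0.54 -2.65]
hold 22.93 tcp [0.053 0.   ] 0.0468 F [-0.24 -0.18 -0.22] [ 0.38  0.55 -0.11  2.06  0.12  0.54 -2.65]
jar top 0.92 [-0.2312  0.0908]
jar top 0.35 [-0.0424 -0.1287]
jar scene 0.55 [-0.2212  0.0967]
```

View pics/p4.png

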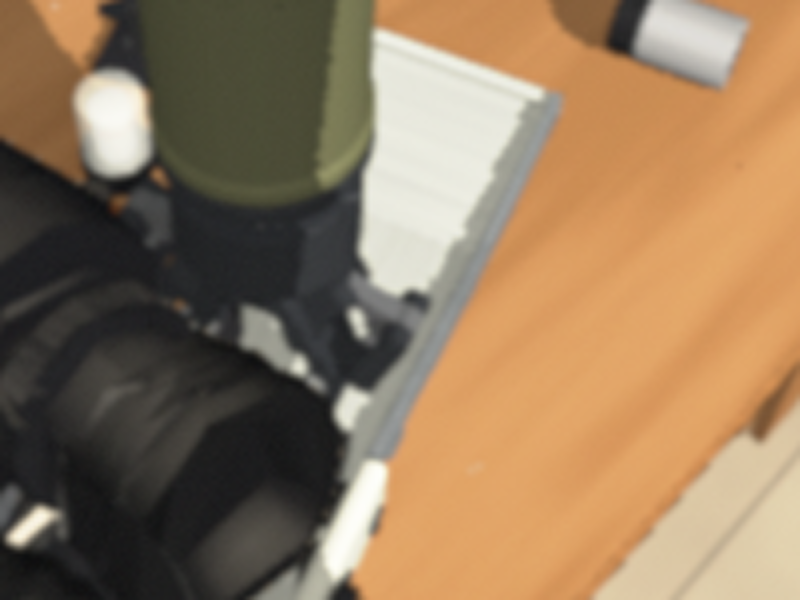

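The force dropped to zero at the crest, so the jar has rolled on. The eyepieces hide it in this view, so I retreat straight back down the ramp, then up and away, and look from above.

Run:
```python
from h import *
env.move_l(w(.0,0,.060),quat(1),vel=.06)
env.move_l(w(-.16,0,.20),quat(1),vel=.15); show("away")
env.reach(w(-.24,.03,.25),quat(1)); show("clear")
for cam in("top",):
  for _ in range(2):
    b=env.grab_frame(cam)
    for r in env.pinpoint(cam,"mill_jar"): print("jar",round(r["conf"],2),np.round(r["at"],1),"rel nest",(st(on_z(cam,[r["at"]],.0592)[0])-[.1009,0]).round(4))
  for r in env.outline_of(cam,"mill_jar"):
    bx=cv2.boxPoints(cv2.minAreaRect(np.argwhere(r["pixels"])[:,::-1].astype(np.float32))); print([st(p).round(3).tolist() for p in on_z(cam,bx,.065)])
  for l in("objective_can","stage_micrometer","immersion_oil"): print(l,[np.round(r["at"],1).tolist() for r in env.pinpoint(cam,l)][:1])
c=b[180:300,130:330];cv2.imwrite("pics/f1.png",cv2.resize(c,(800,480),interpolation=cv2.INTER_CUBIC))
print(proj("top",[w(.1009,y,.0592) for y in(-.048,0,.048)]))
```

```text
away 25.8 tcp [-1.592e-01 -1.000e-04] 0.1995 F [ 0.28 -0.83 -0.1 ] [ 0.66  0.57 -0.15  1.48  0.09  1.11 -2.34]
clear 26.28 tcp [-0.2404  0.0305] 0.2498 F [-0.16  0.42 -0.37] [ 0.76  0.61 -0.14  1.24  0.08  1.29 -2.22]
jar 0.89 [184.5 254.6] rel nest [-0.0019 -0.0012]
jar 0.86 [184. 255.] rel nest [-0.0007 -0.0007]
[[0.136, -0.052], [0.071, -0.052], [0.068, 0.05], [0.132, 0.05]]
[[0.157, -0.062], [-0.174, -0.066], [-0.171, 0.076], [0.15, 0.075]]
objective_can [[186.2, 255.0]]
stage_micrometer [[256.1, 173.0]]
immersion_oil [[209.1, 196.9]]
[[177.50812828 234.58347218]
 [183.80443079 255.40252407]
 [190.22239954 276.68056722]]
```

View pics/f1.png

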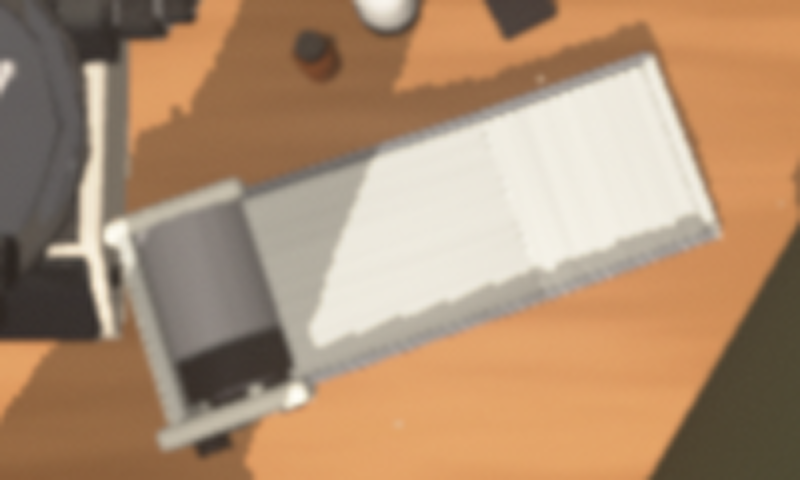

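The jar sits between the bearing blocks in front of the stop plate, at about (184,255) where the nest projects to (183.8,255.4), and it is square. The hand is clear, so I hand the job in.

```bash
python3 -c "
from h import *
env.hold(.5); print(env.finish_job())"
```

```text
the job is handed in; nothing more can be done
None
```

The jar is loaded and the job is handed in, at about 27 s of the 51 s allowed. I pushed it up the ramp with the two half-open fingertips side by side behind it. It went over the crest and into the hollow, and I then backed the hand off down the ramp and clear.

**Final checks from above:**
- **Jar position:** it reads within 1–2 mm of the nest along the ramp, at the same spot in both pictures.
- **Jar angle:** its outline is about 0.03–0.04 rad off the rollers' direction, against the 0.1 rad limit.
- **Forces:** the wrist force read about 3.5 N at most at the stops I checked. It fell to zero once the jar passed the crest.
- **Bystanders:** the flat case and small bottle read within about 2 pixels of where they started.

**Checks that failed or disagreed:**
- **Canister:** the network's final report for it landed on the jar, so I have no final position. The last crop only shows it at the upper edge, and nothing passed near it.
- **Jar height:** I could not measure it directly. I infer it from the position match and the drop in force.
- **Seating seen from the side:** the eyepieces hid the jar in the scene camera as it seated, so seating is confirmed from above only.
- **Carry radius:** I measured the eyepieces at about 0.32 m from the base axis, inside the suggested 0.37 m. I carried the hand round at about 0.27 m and 0.5 m high instead.

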